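Open the syringe pump's driver to the set mark and hold it for loading

TASK

Get the syringe pump ready for a syringe: first stop the drive by pushing the red stop plunger on its top all the way down, then let it come up again. Then squeeze in the blue lock button on the driver grip, draw the driver arm out until its black pointer stands over the yellow marker on the scale, and finish still holding the grip there with the lock button squeezed fully in, so that a colleague can drop the syringe in. Leave the marker and the other things on the bench where they are.

Things in the scene. Friction and masses are not known exactly. Their poses are not given: they have to be found in the camera images.
- syringe_pump: White syringe pump fixed to the worktop, 300 mm long (y), 104 deep (x). Origin on the worktop under the middle of the drive housing (x -4 to 52, y -70 to 70, 110 mm high); bed in front 52 mm high. Front faces -x; the driver arm draws out of the right end along -y; z up. A raised barrel clamp at y = 52 reaches z = 131. The base plate (18 mm high) runs on to y = -230 under the driver.
- stop_plunger (a joint): Red mushroom-headed spring plunger on top of the drive housing, head 38 mm across. 0 = up, grows as it is pressed straight down, 0.008 m = on its stop; needs 2 N to start and 6 N at the stop, springs back up.
- stop_plunger_top (a point): Centre of the top of the red plunger head, 136 mm above the worktop when up (at x 26, y -22 mm in the pump's frame).
- driver (a joint): How far the telescoping driver arm is drawn out of the housing along the pump's -y, m: 0 = fully in (start), 0.09 = end of travel. A toothed half nut inside locks it (0.5 mm play, 6 mm teeth) unless the lock button is squeezed in more than 3 mm; then it slides with about 2 N of friction and stays where it is put.
- driver_grip (a point): White upright grip block on the driver's outer end: 36 mm thick (x), 26 wide (y), z = 81 to 145. Origin at mid block, 120 mm high, axes as the pump's; fully in, 35 mm from the housing's end. Pinch it from above across its thickness (41.5 mm with the button): a finger on the blue button in front (-x), one on the ribbed back. The pusher plate below it reaches z = 84: keep fingertips above 90 mm.
- lock_button (a joint): Blue lock button (paddle 20 mm wide, 30 high, middle 120 mm above the worktop) on the grip's front. 0 = out (locked), grows as it is squeezed to the pump's +x, 0.004 m = fully in; 3 N to start, 8 N fully in. Springs out when let go and locks the arm again. Squeezing it also opens two small steel claws on the pusher plate.
- lock_button_face (a point): Middle of the blue button's outer face, which stands 5.5 mm proud of the grip's front when out.
- driver_pointer (a point): Lower tip of the small black pointer that hangs from the driver's pusher plate over the scale, 37 mm above the worktop; it moves with the driver.
- scale_marker (a joint): Position of the yellow marker along the scale, in the driver's own measure: the pointer stands exactly over the marker when driver equals this value (0.035 to 0.075 m). The marker slides stiffly by hand and is not to be moved.
- scale_marker_top (a point): Middle of the top, 34 mm above the worktop, of the yellow marker: a rider 8 mm wide along the scale (pump y), 18 mm deep, with a black line across it, on the white scale bar (ticks every 5 mm) on the base plate in front of and below the driver.
- syringe: Clear 50 ml plastic syringe lying loose on the worktop behind the pump, 182 mm long, barrel 30 mm; bystander. Origin on the worktop under the barrel, x along it to the thumb end.
- beaker_100: Glass beaker, 53 mm across, 68 mm high; bystander. Origin under its middle.
- flask_2: Conical glass flask, 62 mm across, 102 mm high; bystander. Origin under its middle.
- sample_pot_2: White sample pot with yellow lid, 48 mm across, 56 mm high; bystander. Origin under its middle.
- lab_timer: White lab timer with a blue button, 66 x 66 x 20 mm; bystander. Origin under its middle.
- wash_bottle: White wash bottle with blue cap and bent spout, 186 mm high, right of the pump; bystander. Origin under its middle.

How it is judged:
On the way, in this order (a step that is already met when the one before it is completed fails the run):
1. the red stop plunger is pressed down to its stop while the driver is still fully in (value of joint stop_plunger above 0.0072 m and value of joint driver below 0.004 m), for 0.1 s.
2. the plunger is let up again and the lock button is squeezed in with the driver still fully in (value of joint stop_plunger below 0.002 m and value of joint lock_button above 0.0032 m and value of joint driver below 0.006 m), for 0.05 s.
3. the driver is drawn out with the lock button squeezed (value of joint lock_button above 0.003 m and value of joint driver above 0.02 m), for 0.05 s.
At the end, for the whole second after the job is handed in: The pointer's tip stands within 4 mm (half the marker's width) of the yellow marker's middle along the scale and at rest, the fingers still hold the grip (more than 3 N) with the blue lock button in by at least 3.2 of its 4 mm, the red plunger is up again, and the marker has not been moved (3 mm) (y of driver_pointer in the frame of scale_marker_top between -0.004 and 0.004 m and value of joint lock_button above 0.0032 m and contact force between the fingers and driver above 3 N and velocity of joint driver between -0.005 and 0.005 m/s and value of joint stop_plunger below 0.002 m and distance of scale_marker_top from where it was at the start of the episode below 0.003 m); the arm keeps its last pose, push and grip.
It fails at once if the scale marker is pushed along (more than 5 mm) (distance of scale_marker_top from where it was at the start of the episode above 0.005 m).
It fails at once if a bystander is shoved or knocked over (moved more than 30 mm) (distance of any of syringe, beaker_100, flask_2, sample_pot_2, lab_timer, wash_bottle from where it was at the start of the episode above 0.03 m).
It also fails if it takes over 38 s, if anything falls off the work surface, if the arm or the gripper's body presses on something with over 40 N, if the wrist force passes 120 N, or if a joint passes its speed limit or range.

ROBOT

A 6-joint arm with a two-finger parallel gripper is mounted at the origin on a cart in front of the work surface, level with it; the furniture and walls round the work are solid. World frame = base frame: x ahead of the robot, y to its left, z up, the work surface at z = 0. Lengths are in m, angles in rad, forces in N, time in s.
With the tool pointing down it reaches from about 0.375 to 0.975 m from the base axis. Payload 3.8 kg.
Tool frame: the origin (TCP) lies on the centre line of the jaws, within the pads' length; the fingertips stand 14 mm ahead of it and the grasp point (between the pads) lies 5 mm behind it (bot.finger_overhang is the distance from the TCP to the fingertips, in m); y points along the fingers, x is the direction in which the jaws open and shut, and the axes are right-handed (so a half turn about y gives the same grasp; the last joint's range is limited). The gripper opens to 85 mm and grips with 20 to 120 N. Pads are 22 mm wide; open, the fingers measure 114 mm over their backs; the gripper's body (76 mm by 85 mm) begins 54 mm behind the grasp point. The pads swing forward as they close: fully open they stand 13 mm farther back than shut.
Start: joints at [1.183, 0.264, 1.604, -0, 1.274, -0.037], TCP at [0.232, 0.634, 0.207] pointing down, gripper open.
Joint ranges: [-2.63, 2.63], [-0.94, 2.18], [0.31, 2.57], [-1.31, 4.45], [0, 2.66], [-2.55, 2.55]. Speed limits (rad/s): [2.57, 2.57, 3.14, 3.14, 3.14, 3.14].

INTERFACE

Orientations are given as a rotation vector (axis times angle).
In Python, from workcell import readout, read_camera, bot, spotter gives the robot as it stands.
- The arm moves only by the tool jog_arm, never from a script. Its argument "increments" is a list of rows, each a list of 7 numbers: the shift along the tool's x, y, z in m, then the turn, a rotation vector about the tool's x, y, z in rad, then the opening, from 0 (shut) to 1 (fully open). A call has 1 to 10 rows; each row shifts and turns the pose as measured when the row begins, along the tool's axes as they then stand; what a row does not reach is not made up. A row lasts 1/8 s, in which the tool goes at most 62.5 mm and 10.7 degrees, less where a joint would pass 70% of its speed; a pose out of reach is approached as far as the arm can. A call with a gripper value outside its range is refused whole. The fingers move at their own pace and stop on an object; "force" is the grip in N (left out, the last holds). Time passes only in rows, so rows that do not move let the fingers close. It gives the time, the measured TCP pose, the force and the opening at its end, in the units of the state.
- readout.read_state(): the state, without advancing time (a new reading comes with each control period).
- read_camera(name): name is "side" or "top"; returns a dict with "img" (400x640x3 uint8, blue, green, red), "range_z" (400x640 float32, m along the optical axis (not along the pixel's ray), 0 where there is no reading), "fx", "fy", "cx", "cy" (pixels), "world_from_camera" (4x4, takes a point from camera to world coordinates). Camera axes: x right, y down, z forward; pixel columns grow to the right and rows downward; lengths in m; the calibration is good to about 2 mm. A picture is of the moment at which its call begins.
- bot.finish_job(): hands the job in, once; it reports no verdict.
Trained networks look in a picture, given as the dict that the camera call returned (one of the last four; its "shot" number tells which), for a name from the list of things; names that differ only in an ending like _2 or _b are one class to them, and where a whole thing is asked for, a point or a joint stands for the part that bears it (a point fixed in the world has none). Each returns a list of dicts, best first, with "p" (0 to 1); they miss things now and then, are a little off and sometimes report something else, mostly with a low value. They report only what shows in the picture. A call takes as long as a camera call.
- spotter.masks_of(picture, thing): "mask" (400x640 bool, what is visible of it) and "location" ([column, row] in pixels, amid what is visible of it).
- spotter.spot_point(picture, thing): "location" ([column, row] in pixels: a listed point, or the origin of a listed thing).
The state is a dict: "time": time; "q": joint angles; "joint_vel": joint speeds; "joint_torque": joint torques, N m; "tool_pos": TCP position; "tcp_rot": TCP orientation; "wrist_force": force on the tool from outside, world axes, zero at the start; "torque": the same for the moment, N m; "width": opening from 0.0 (shut) to 1.0 (fully open).
Only numpy, scipy, OpenCV 4.12 (cv2) and the standard library are available. Lean on these libraries where they do the work, as an engineer would, in place of code of your own. Each camera call takes 0.05 s, during which the arm holds its last target. There are 200 camera calls.

## Working session

There is one attempt and no reset: what is moved stays moved. The work goes in short steps, Python scripts to look and compute and a tool call to move; the robot and the scene stay as the last step left them, time stands still between calls to the robot, and variables do not carry over. Pictures are saved under pics/ and viewed, about 8 in all and at most 12, crops included, and the job is handed in when it is done.

Besides the shell and the picture viewer there is one more tool, called after "Call:" as name([rows], argument=value, ...), one row to a line, values as JSON. jog_arm: Moves the arm, as the interface text tells. Its arguments: {"type":"object","properties":{"increments":{"type":"array"},"force":{"type":"number"}},"required":["increments"]}

```bash
mkdir -p pics
cat > h.py <<'E'
import numpy as np, cv2
from workcell import readout, read_camera, bot, spotter
from scipy.spatial.transform import Rotation as R
def w(p,uv,z=None,dz=0):
    u,v=uv; d=p["range_z"]; T=np.array(p["world_from_camera"])
    r=np.array([(u-p["cx"])/p["fx"],(v-p["cy"])/p["fy"],1.])
    if z is not None:
        D=T[:3,:3]@r; return T[:3,3]+D*(z-T[2,3])/D[2]
    a=d[int(v)-2:int(v)+3,int(u)-2:int(u)+3]; a=a[a>0]
    return T[:3,:3]@(r*np.median(a))+T[:3,3]
E
python3 - <<'E'
from h import *
s=readout.read_state(); print(s)
for n in ("side","top"):
    p=read_camera(n); cv2.imwrite(f"pics/{n}0.png",p["img"]); print(n,np.round(p["world_from_camera"],3).tolist(),p["fx"])
    for t,z in dict(stop_plunger_top=.136,driver_grip=.120,lock_button_face=.12,driver_pointer=.037,scale_marker_top=.034,syringe_pump=0,wash_bottle=0).items():
        for o in spotter.spot_point(p,t)[:2]: print(t,round(o["p"],2),np.round(o["location"]),np.round(w(p,o["location"],z),4))
E
```

```text
{'time': 0.0, 'q': array([ 1.18307448e+00,  2.64777139e-01,  1.60537271e+00, -5.10314549e-05,
        1.27369735e+00, -3.69083666e-02]), 'joint_vel': array([-1.09257709e-03,  1.00176456e-03,  2.87035676e-04,  2.44250349e-04,
       -7.80760988e-04,  6.25939395e-05]), 'joint_torque': array([ 2.40335838e-03, -5.15111625e+01, -3.67323303e+01,  3.38755844e-04,
        1.27607936e-02, -3.83983729e-05]), 'tool_pos': array([0.231699  , 0.63315243, 0.20594662]), 'tcp_rot': array([-1.35627657, -0.94565085,  0.94873928]), 'wrist_force': array([0.53542154, 0.67194005, 1.06580573]), 'torque': array([-0.01893667,  0.01617603, -0.04372895]), 'width': 1.0031263366734906}
side [[0.929, -0.19, 0.318, 0.268], [-0.37, -0.51, 0.776, -0.429], [0.015, -0.839, -0.544, 0.636], [0.0, 0.0, 0.0, 1.0]] 394.56243332821174
stop_plunger_top 0.56 [271. 183.] [0.4596 0.3916 0.136 ]
driver_grip 0.96 [300. 198.] [0.5114 0.3274 0.12  ]
lock_button_face 0.46 [299. 204.] [0.5012 0.3023 0.12  ]
driver_pointer 0.63 [290. 236.] [0.4744 0.2969 0.037 ]
syringe_pump 0.79 [262. 229.] [0.4252 0.3941 0.    ]
syringe_pump 0.59 [306. 242.] [0.518  0.3047 0.    ]
top [[0.017, -0.998, 0.065, 0.517], [-1.0, -0.018, -0.015, 0.31], [0.016, -0.064, -0.998, 1.116], [0.0, 0.0, 0.0, 1.0]] 425.008649768536
stop_plunger_top 0.6 [277. 253.] [0.4652 0.3961 0.136 ]
driver_pointer 0.55 [318. 246.] [0.4798 0.3004 0.037 ]
scale_marker_top 0.62 [321. 246.] [0.4808 0.2928 0.034 ]
scale_marker_top 0.37 [330. 232.] [0.5145 0.2723 0.034 ]
syringe_pump 0.78 [288. 264.] [0.4318 0.3788 0.    ]
wash_bottle 0.86 [427. 220.] [0.5522 0.0161 0.    ]
```

Run:
```python
import cv2,numpy as np
a=cv2.imread("pics/side0.png");b=cv2.imread("pics/top0.png")
c=lambda i:cv2.resize(i,(800,500))
cv2.imwrite("pics/s.png",c(a[90:340,150:550]));cv2.imwrite("pics/t.png",c(b[140:340,200:520]))
from h import *
print(R.from_rotvec(readout.read_state()["tcp_rot"]).as_matrix().round(3))
```

```text
[[ 0.344  0.    -0.939]
 [ 0.939  0.     0.344]
 [ 0.    -1.     0.   ]]
```

View pics/s.png

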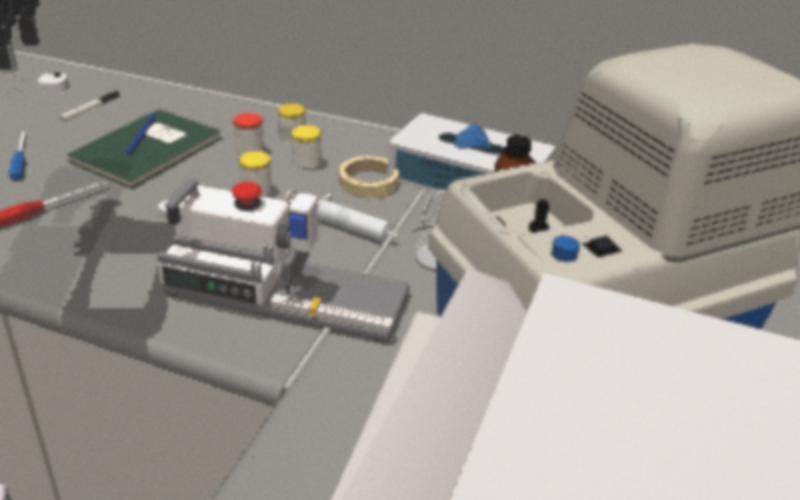

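View pics/t.png

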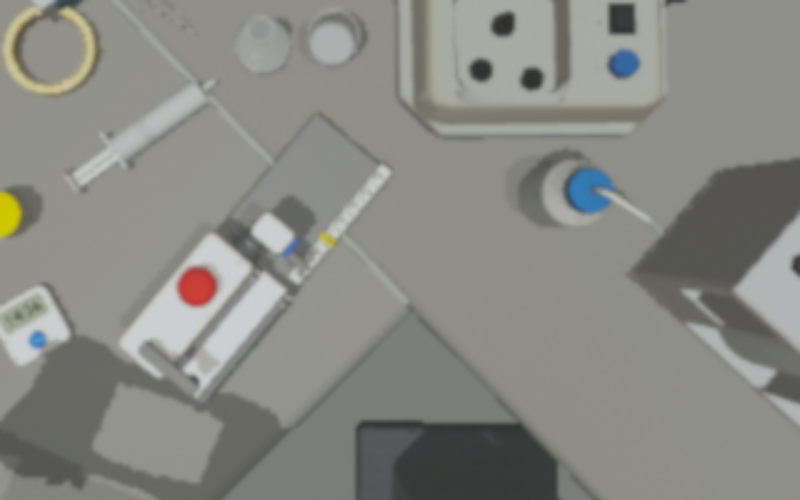

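```bash
cat >> h.py <<'E'
def cloud(p):
    v,u=np.mgrid[0:400,0:640]; d=p["range_z"]; T=np.array(p["world_from_camera"])
    c=np.stack([(u-p["cx"])/p["fx"]*d,(v-p["cy"])/p["fy"]*d,d],-1)
    X=c@T[:3,:3].T+T[:3,3]; X[d==0]=np.nan; return X
E
python3 - <<'E'
from h import *
for n in ("top","side"):
    p=read_camera(n); X=cloud(p); h=cv2.cvtColor(p["img"],cv2.COLOR_BGR2HSV); H,S,V=[h[...,i].astype(int) for i in range(3)]
    near=np.hypot(X[...,0]-.49,X[...,1]-.34)<.2
    def blob(m):
        k,l,st,c=cv2.connectedComponentsWithStats((m&near).astype(np.uint8)); 
        i=1+np.argmax(st[1:,4]); return l==i,c[i],st[i,4]
    m,c,a=blob(((H<8)|(H>172))&(S>130)&(V>60)); print(n,"red",c,a,w(p,c,.136).round(4),np.nanmedian(X[m],0).round(4),np.nanpercentile(X[m][:,2],90))
    m,c,a=blob((H>20)&(H<35)&(S>120)&(V>80)&(X[...,2]<.06)); print("yellow",c,a,w(p,c,.034).round(4),np.nanmedian(X[m],0).round(4))
    m,c,a=blob((H>105)&(H<130)&(S>90)); print("blue",c,a,np.nanmedian(X[m],0).round(4))
    for lo,hi in ((.10,.12),(.138,.152),(.012,.024)):
        m,c,a=blob((X[...,2]>lo)&(X[...,2]<hi)); q=X[m]
        r=cv2.minAreaRect((q[:,:2]*1000).astype(np.float32)); print(lo,a,q.mean(0).round(4),r, cv2.boxPoints(r).round(0).tolist())
E
```

```text
top red [278.39375 254.31875] 160 [0.4627 0.3926 0.136 ] [0.4632 0.3933 0.1348] 0.13674600956174832
yellow [330.64285714 235.21428571] 14 [0.5074 0.2698 0.034 ] [0.5079 0.2702 0.0326]
blue [315.86666667 238.8       ] 15 [0.4991 0.3071 0.1342]
0.1 1094 [0.4457 0.4051 0.109 ] ((444.1573486328125, 406.28350830078125), (56.018890380859375, 140.171630859375), 51.09994125366211) [[372.0, 428.0], [481.0, 340.0], [516.0, 384.0], [407.0, 472.0]]
0.138 174 [0.5133 0.3243 0.1439] ((513.7716674804688, 324.53033447265625), (35.685447692871094, 25.852306365966797), 46.04650115966797) [[492.0, 321.0], [511.0, 303.0], [535.0, 328.0], [517.0, 346.0]]
0.012 1643 [0.5634 0.293  0.0178] ((550.1356811523438, 300.5922546386719), (86.95380401611328, 162.2567901611328), 51.04079818725586) [[460.0, 318.0], [586.0, 216.0], [641.0, 283.0], [514.0, 385.0]]
side red [272.92307692 185.47863248] 117 [0.4598 0.3785 0.136 ] [0.4609 0.3836 0.1339] 0.13592018475075815
yellow [307.14285714 241.52380952] 21 [0.5069 0.2653 0.034 ] [0.5079 0.2655 0.0334]
blue [298.46590909 202.60227273] 88 [0.5    0.3039 0.1233]
0.1 738 [0.4419 0.3905 0.109 ] ((437.8723449707031, 386.03619384765625), (86.94473266601562, 130.1422119140625), 50.09925079345703) [[360.0, 394.0], [460.0, 311.0], [516.0, 378.0], [416.0, 461.0]]
0.138 106 [0.5119 0.3173 0.1435] ((513.89990234375, 320.6014404296875), (38.52024841308594, 24.594797134399414), 49.97274398803711) [[492.0, 314.0], [511.0, 298.0], [536.0, 327.0], [517.0, 343.0]]
0.012 1558 [0.5327 0.2918 0.0177] ((491.8095703125, 333.74383544921875), (107.80972290039062, 299.7564697265625), 51.343544006347656) [[341.0, 385.0], [575.0, 198.0], [643.0, 282.0], [408.0, 469.0]]
```

Call:
jog_arm([
  [0,0,0,0,0.164,0,0],
  [0,0,0,0,0.164,0,0],
  [-0.007,0,-0.055,0,0,0,0],
  [-0.007,0,-0.055,0,0,0,0],
  [-0.007,0,-0.055,0,0,0,0],
  [-0.007,0,-0.055,0,0,0,0],
  [-0.007,0,-0.055,0,0,0,0],
  [-0.007,0,-0.055,0,0,0,0],
  [0,0,0,0,0,0,0],
])

```text
time: 2.02
tool_pos: [0.4666, 0.3863, 0.2079]
tcp_rot: [-1.457, -0.693, 0.687]
wrist_force: [-0.2, 0.5, 1.1]
width: 0.001
```

```bash
cat >> h.py <<'E'
YAW=np.radians(51.1); O=np.array([.4291,.3866]) 
def pump(P): d=np.asarray(P)[:2]-O; c,s=np.cos(YAW),np.sin(YAW); return np.array([c*d[0]+s*d[1],-s*d[0]+c*d[1]])*1000
def st():
    s=readout.read_state(); M=R.from_rotvec(s["tcp_rot"]).as_matrix()
    print("t",s["time"],"tcp",s["tool_pos"].round(4),"pump mm",pump(s["tool_pos"]).round(1),"yaw",np.degrees(np.arctan2(M[1,0],M[0,0])).round(2),"F",s["wrist_force"].round(1),"w",s["width"].round(3), "down",M[:,1].round(3))
    return s
E
python3 - <<'E'
from h import *
st()
p=read_camera("side");a=cv2.resize(p["img"][100:300,170:430],(780,600),interpolation=2);cv2.imwrite("pics/s1.png",a)
E
```

```text
Traceback (most recent call last):
  File "h.py", line 19, in st
    print("t",s["time"],"tcp",s["tool_pos"].round(4),"pump mm",pump(s["tool_pos"]).round(1),"yaw",np.degrees(np.arctan2(M[1,0],M[0,0])).round(2),"F",s["wrist_force"].round(1),"w",s["width"].round(3), "down",M[:,1].round(3))
                                                                                                                                                                                   ^^^^^^^^^^^^^^^^
AttributeError: 'float' object has no attribute 'round'
```

```bash
sed -i 's/s\["width"\].round(3)/round(s["width"],3)/' h.py
python3 - <<'E'
from h import *
st()
p=read_camera("side");a=cv2.resize(p["img"][100:300,170:430],(780,600),interpolation=2);cv2.imwrite("pics/s1.png",a)
E
```

```text
t 2.025 tcp [0.4666 0.3863 0.2079] pump mm [ 23.3 -29.4] yaw 50.65 F [-0.2  0.5  1.1] w 0.001 down [ 0.003  0.003 -1.   ]
```

View pics/s1.png

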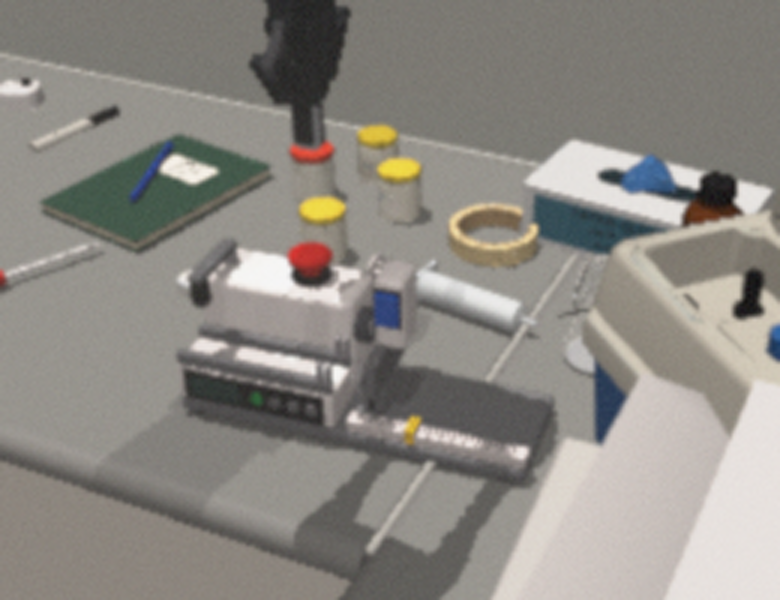

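Call:
jog_arm([
  [0.0027,0,0.0074,0,-0.005,0,0],
  [0,0.025,0,0,0,0,0],
  [0,0.025,0,0,0,0,0],
  [0,0,0,0,0,0,0],
  [0,0.005,0,0,0,0,0],
])

```text
time: 2.7
tool_pos: [0.457, 0.4028, 0.1541]
tcp_rot: [-1.449, -0.707, 0.696]
wrist_force: [-0.9, -0.7, 1.0]
width: -0.001
```

```bash
python3 -c "
from h import *
st()"
```

```text
t 2.7 tcp [0.457  0.4028 0.1541] pump mm [ 30.1 -11.5] yaw 51.53 F [-0.9 -0.7  1. ] w -0.001 down [ 0.004  0.008 -1.   ]
```

Call:
jog_arm([
  [-0.004,0,-0.0105,0,0,0,0],
  [0,0,0,0,0,0,0],
])

```text
time: 2.95
tool_pos: [0.463, 0.3937, 0.1553]
tcp_rot: [-1.448, -0.709, 0.696]
wrist_force: [0.5, -0.1, -0.2]
width: -0.0
```

```bash
python3 -c "
from h import *
st()"
```

```text
t 2.95 tcp [0.463  0.3937 0.1553] pump mm [ 26.8 -21.9] yaw 51.63 F [ 0.5 -0.1 -0.2] w -0.0 down [ 0.005  0.009 -1.   ]
```

Centred. Press down.

Call:
jog_arm([
  [0,0.005,0,0,0,0,0],
  [0,0.004,0,0,0,0,0],
  [0,0.004,0,0,0,0,0],
])

```text
time: 3.32
tool_pos: [0.4643, 0.394, 0.1431]
tcp_rot: [-1.447, -0.711, 0.693]
wrist_force: [-0.3, -0.6, -0.3]
width: 0.001
```

Call:
jog_arm([
  [0,0.003,0,0,0,0,0],
  [0,0.003,0,0,0,0,0],
])

```text
time: 3.58
tool_pos: [0.4641, 0.3938, 0.1363]
tcp_rot: [-1.448, -0.71, 0.693]
wrist_force: [-0.7, -0.5, -0.2]
width: -0.0
```

Run:
```python
from h import *
st(); print(bot.finger_overhang)
p=read_camera("side");a=cv2.resize(p["img"][130:230,220:350],(780,600),interpolation=2);cv2.imwrite("pics/s2.png",a)
```

```text
t 3.575 tcp [0.4641 0.3938 0.1363] pump mm [ 27.6 -22.7] yaw 51.55 F [-0.7 -0.5 -0.2] w -0.0 down [ 0.006  0.01  -1.   ]
0.014
```

View pics/s2.png

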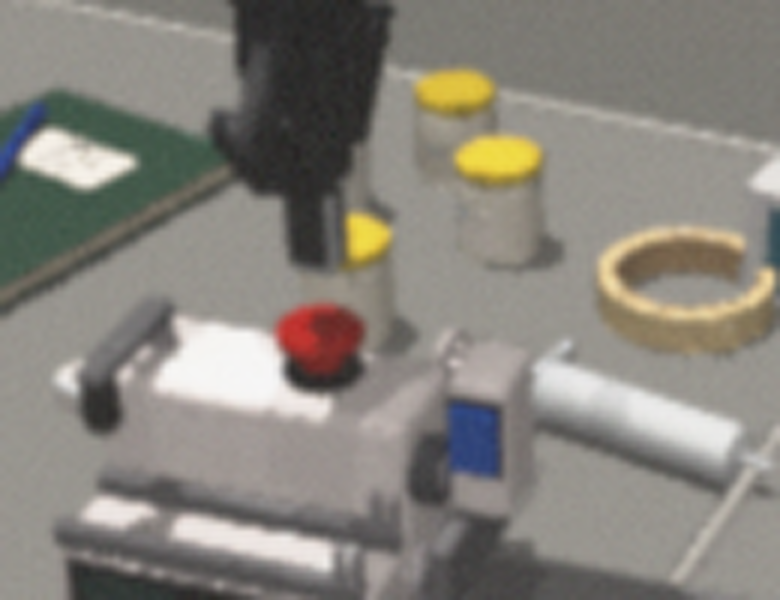

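Run:
```python
from h import *
for n in("side","top"):
    p=read_camera(n);X=cloud(p);g=p["img"].astype(int).max(-1)
    m=(g<85)&(np.hypot(X[...,0]-.464,X[...,1]-.394)<.06)&(X[...,2]>.138)
    q=X[m];print(n,len(q)); 
    for lo in np.arange(.138,.26,.01):
        b=q[(q[:,2]>=lo)&(q[:,2]<lo+.01)]
        if len(b): print(round(lo,3),len(b),b.mean(0).round(4), pump(b.mean(0)).round(1))
```

```text
side 4474
0.158 3 [0.461  0.3814 0.1672] [ 15.9 -28.1]
0.168 25 [0.4588 0.3816 0.1733] [ 14.8 -26.3]
0.178 25 [0.4581 0.3812 0.1834] [ 14.  -25.9]
0.188 25 [0.462  0.3814 0.193 ] [ 16.6 -28.9]
0.198 27 [0.4683 0.3799 0.2049] [ 19.4 -34.7]
0.208 70 [0.4626 0.3776 0.213 ] [ 14.  -31.7]
0.218 60 [0.4586 0.3714 0.2238] [  6.7 -32.5]
0.228 91 [0.4614 0.3732 0.2327] [  9.8 -33.5]
0.238 85 [0.4685 0.3779 0.2429] [ 18.  -36.1]
0.248 95 [0.4655 0.3758 0.2531] [ 14.5 -35.1]
0.258 114 [0.4607 0.3704 0.2633] [  7.3 -34.8]
top 607
0.248 5 [0.5057 0.4331 0.2535] [ 84.3 -30.4]
```

Call:
jog_arm([
  [0,0.005,0,0,0,0,0],
  [0,0.005,0,0,0,0,0],
  [0,0.004,0,0,0,0,0],
])

```text
time: 4.1
tool_pos: [0.4644, 0.3943, 0.122]
tcp_rot: [-1.447, -0.711, 0.693]
wrist_force: [-0.4, 0.1, 0.1]
width: -0.001
```

Call:
jog_arm([
  [0,0.003,0,0,0,0,0],
  [0,0.003,0,0,0,0,0],
])

```text
time: 4.35
tool_pos: [0.4643, 0.3942, 0.1152]
tcp_rot: [-1.448, -0.71, 0.693]
wrist_force: [0.0, 1.1, -0.8]
width: 0.002
```

Run:
```python
from h import *
s=st(); print(s["q"])
for n in("side",):
    p=read_camera(n);X=cloud(p);g=p["img"].astype(int).max(-1)
    m=(g<85)&(np.hypot(X[...,0]-.464,X[...,1]-.394)<.03)&(X[...,2]>.13); print(np.percentile(X[m][:,2],[0,1,2,5]))
```

```text
t 4.35 tcp [0.4643 0.3942 0.1152] pump mm [ 28.  -22.6] yaw 51.56 F [ 0.   1.1 -0.8] w 0.002 down [ 0.007  0.011 -1.   ]
[ 0.66048437  0.2053861   1.85227624  0.004832    1.07228    -0.24177165]
[0.14587156 0.1486636  0.15078064 0.15575151]
```

Call:
jog_arm([
  [0,0.003,0,0,0,0,0],
  [0,0.003,0,0,0,0,0],
])

```text
time: 4.65
tool_pos: [0.4643, 0.3943, 0.1091]
tcp_rot: [-1.448, -0.71, 0.693]
wrist_force: [-1.5, -0.9, 3.4]
width: -0.0
```

Call:
jog_arm([
  [0,0.003,0,0,0,0,0],
  [0,0.002,0,0,0,0,0],
])

```text
time: 4.9
tool_pos: [0.4643, 0.3943, 0.1048]
tcp_rot: [-1.448, -0.71, 0.693]
wrist_force: [-2.4, -1.9, 5.6]
width: 0.004
```

Run:
```python
from h import *
s=st()
p=read_camera("side");a=cv2.resize(p["img"][130:230,220:350],(780,600),interpolation=2);cv2.imwrite("pics/s3.png",a)
```

```text
t 4.9 tcp [0.4643 0.3943 0.1048] pump mm [ 28.1 -22.6] yaw 51.56 F [-2.4 -1.9  5.6] w 0.004 down [ 0.007  0.01  -1.   ]
```

View pics/s3.png

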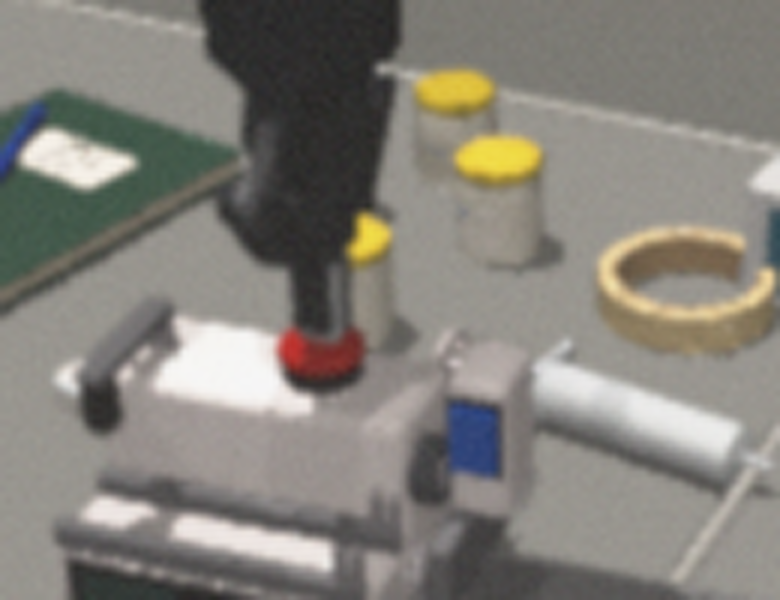

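Call:
jog_arm([
  [0,0.003,0,0,0,0,0],
  [0,0.003,0,0,0,0,0],
  [0,0.002,0,0,0,0,0],
])

```text
time: 5.32
tool_pos: [0.4645, 0.3945, 0.1037]
tcp_rot: [-1.448, -0.711, 0.693]
wrist_force: [-4.4, -3.0, 10.9]
width: 0.001
```

Call:
jog_arm([
  [0,0.004,0,0,0,0,0],
  [0,0.004,0,0,0,0,0],
])

```text
time: 5.58
tool_pos: [0.4647, 0.3945, 0.1035]
tcp_rot: [-1.448, -0.711, 0.693]
wrist_force: [-8.6, -7.4, 24.1]
width: -0.001
```

Call:
jog_arm([
  [0,-0.01,0,0,0,0,0],
  [0,-0.03,0,0,0,0,0],
  [0,-0.03,0,0,0,0,1],
  [-0.013,0,-0.04,0,0,0,1],
  [-0.012,0,-0.035,0,0,0,1],
  [0,0,0,0,0,0,1],
  [0,0,0,0,0,0,1],
])

```text
time: 6.45
tool_pos: [0.5092, 0.3277, 0.175]
tcp_rot: [-1.446, -0.716, 0.69]
wrist_force: [-0.6, 0.5, -0.1]
width: 0.996
```

Run:
```python
from h import *
s=st()
p=read_camera("side");cv2.imwrite("pics/s4.png",cv2.resize(p["img"][110:260,220:420],(800,600),interpolation=2))
for t,z in dict(driver_grip=.120,lock_button_face=.12,driver_pointer=.037,scale_marker_top=.034).items():
    for o in spotter.spot_point(p,t)[:2]: print(t,round(o["p"],2),np.round(o["location"]),pump(w(p,o["location"],z)).round(1))
X=cloud(p);g=p["img"].astype(int).max(-1)
m=(g<85)&(np.hypot(X[...,0]-s["tool_pos"][0],X[...,1]-s["tool_pos"][1])<.08)&(X[...,2]>.15)
print(np.percentile(X[m][:,2],[0,1,2,5])); q=X[m&(X[...,2]<np.percentile(X[m][:,2],2)+.03)]
P=np.array([pump(a) for a in q]); print(np.percentile(P,[2,25,50,75,98],axis=0).round(1))
```

```text
t 6.45 tcp [0.5092 0.3277 0.175 ] pump mm [  4.5 -99.3] yaw 51.67 F [-0.6  0.5 -0.1] w 0.996 down [ 0.011  0.014 -1.   ]
driver_grip 0.86 [305. 200.] [   0.6 -116.5]
driver_grip 0.42 [271. 180.] [58. -3.]
lock_button_face 0.58 [296. 203.] [ -18.  -101.2]
lock_button_face 0.4 [306. 244.] [-152.5 -172.4]
driver_pointer 0.77 [292. 237.] [-42.8 -97.1]
driver_pointer 0.74 [306. 241.] [ -48.4 -133.6]
scale_marker_top 0.59 [308. 244.] [ -52.6 -140.1]
[0.21673631 0.22740763 0.23665513 0.26469174]
[[ -72.3 -113.6]
 [ -53.7 -108.6]
 [ -47.5 -103.9]
 [  45.7  -98.3]
 [  54.5  -91.3]]
```

View pics/s4.png

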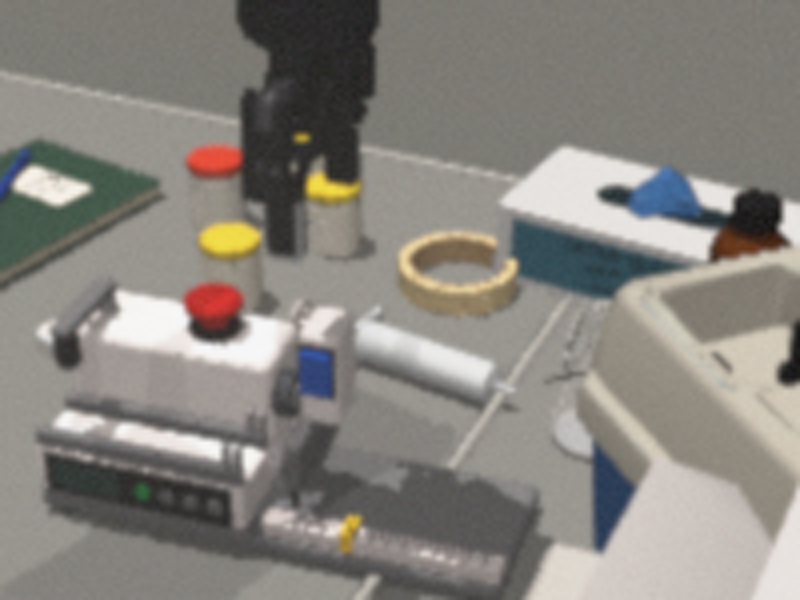

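Call:
jog_arm([
  [-0.0035,0,-0.0057,0,0,0.018,1],
  [0,0,0,0,0,0,1],
  [0,0.025,0,0,0,0,1],
  [0,0,0,0,0,0,1],
])

```text
time: 7.2
tool_pos: [0.5111, 0.3227, 0.15]
tcp_rot: [-1.454, -0.706, 0.707]
wrist_force: [-0.8, 0.7, 0.3]
width: 0.999
```

```bash
python3 -c "
from h import *
st()"
```

```text
t 7.2 tcp [0.5111 0.3227 0.15  ] pump mm [   1.7 -103.9] yaw 51.86 F [-0.8  0.7  0.3] w 0.999 down [-0.    -0.001 -1.   ]
```

Well placed. Descend to tool z ≈ 0.072 in stages.

Call:
jog_arm([
  [0,0.02,-0.001,0,0.01,0,1],
  [0,0.02,0,0,0,0,1],
  [0,0,0,0,0,0,1],
])

```text
time: 7.58
tool_pos: [0.5126, 0.3223, 0.1086]
tcp_rot: [-1.457, -0.699, 0.698]
wrist_force: [0.4, 0.2, -0.2]
width: 1.001
```

Run:
```python
from h import *
s=st()
p=read_camera("side");cv2.imwrite("pics/s5.png",cv2.resize(p["img"][140:260,240:400],(800,600),interpolation=2))
```

```text
t 7.575 tcp [0.5126 0.3223 0.1086] pump mm [   2.4 -105.3] yaw 51.24 F [ 0.4  0.2 -0.2] w 1.001 down [ 0.001 -0.001 -1.   ]
```

View pics/s5.png

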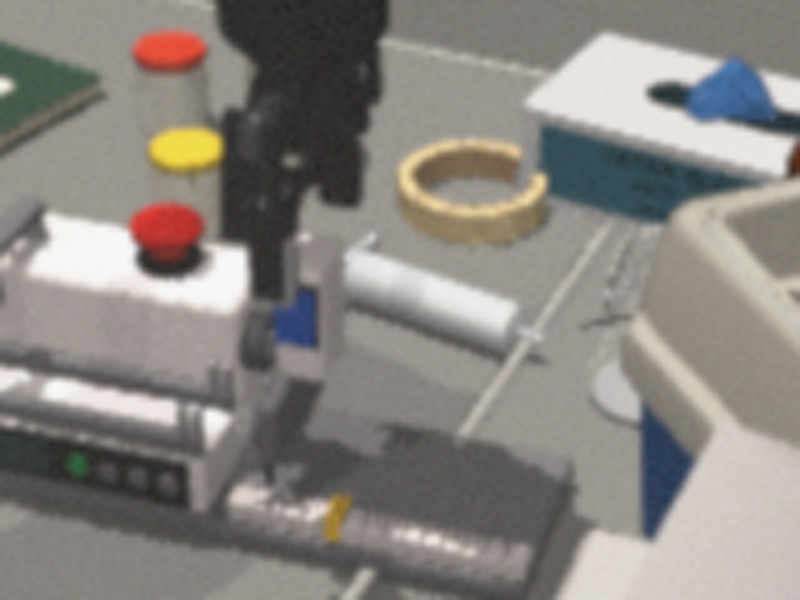

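Call:
jog_arm([
  [-0.001,0.02,0,0,0,0,1],
  [0,0.012,0,0,0,0,1],
  [0,0,0,0,0,0,1],
])

```text
time: 8.0
tool_pos: [0.5131, 0.3222, 0.0761]
tcp_rot: [-1.456, -0.701, 0.696]
wrist_force: [-0.6, 0.5, -0.0]
width: 0.998
```

Run:
```python
from h import *
s=st()
p=read_camera("side");cv2.imwrite("pics/s6.png",cv2.resize(p["img"][140:260,240:400],(800,600),interpolation=2))
X=cloud(p);g=p["img"].astype(int).max(-1)
P=np.array(X); d=X[...,:2]-O; c_,s_=np.cos(YAW),np.sin(YAW); px=c_*d[...,0]+s_*d[...,1]; py=-s_*d[...,0]+c_*d[...,1]
m=(g<85)&(px<-.035)&(px>-.08)&(abs(py+.105)<.03)&(X[...,2]>.08)
q=np.c_[px[m]*1000,py[m]*1000,X[m][:,2]*1000];q=q[np.argsort(q[:,2])];print(q[:60:4].round(0))
```

```text
t 8.0 tcp [0.5131 0.3222 0.0761] pump mm [   2.6 -105.8] yaw 51.25 F [-0.6  0.5 -0. ] w 0.998 down [ 0.003  0.001 -1.   ]
[[ -40. -105.   80.]
 [ -53. -106.  121.]
 [ -54. -109.  122.]
 [ -55. -115.  125.]
 [ -49. -115.  126.]
 [ -55. -110.  126.]
 [ -55. -105.  127.]
 [ -47.  -97.  129.]
 [ -54. -112.  131.]
 [ -55. -102.  132.]
 [ -54. -112.  134.]
 [ -47. -114.  135.]
 [ -54. -114.  137.]
 [ -54. -109.  139.]
 [ -54. -112.  139.]]
```

View pics/s6.png

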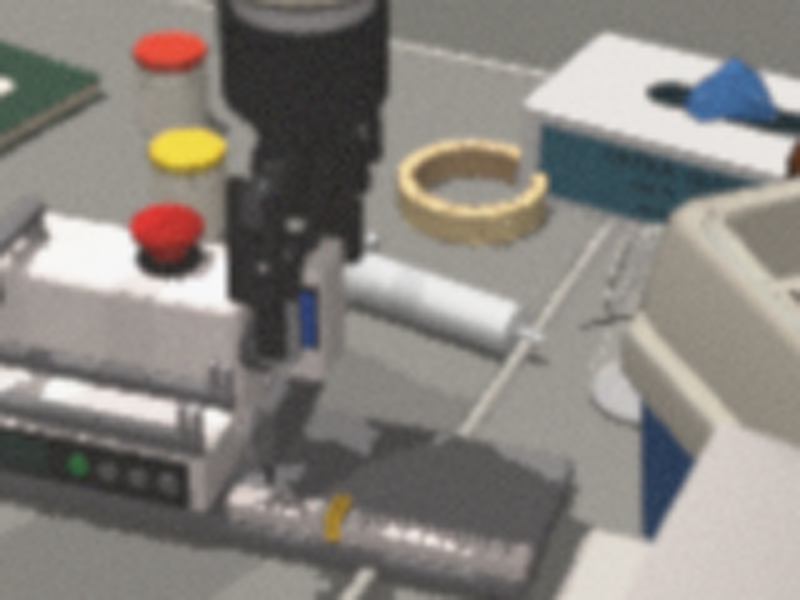

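Call:
jog_arm([
  [-0.0005,0.009,0,0,0,0,1],
  [0,0,0,0,0,0,0.55],
  [0,0,0,0,0,0,0.55],
  [0,0,0,0,0,0,0.55],
], force=35)

```text
time: 8.55
tool_pos: [0.5141, 0.3225, 0.0682]
tcp_rot: [-1.456, -0.703, 0.693]
wrist_force: [0.9, -0.7, 0.3]
width: 0.551
```

Run:
```python
from h import *
s=st()
p=read_camera("side")
X=cloud(p);g=p["img"].astype(int).max(-1)
d=X[...,:2]-O; c_,s_=np.cos(YAW),np.sin(YAW); px=c_*d[...,0]+s_*d[...,1]; py=-s_*d[...,0]+c_*d[...,1]
m=(g<85)&(px<-.022)&(px>-.08)&(abs(py+.105)<.03)&(X[...,2]>.085)
q=np.c_[px[m]*1000,py[m]*1000,X[m][:,2]*1000];q=q[np.argsort(q[:,2])];print(q[:60:4].round(0))
```

```text
t 8.55 tcp [0.5141 0.3225 0.0682] pump mm [   3.4 -106.4] yaw 51.24 F [ 0.9 -0.7  0.3] w 0.551 down [ 0.006  0.002 -1.   ]
[[ -25.  -97.   95.]
 [ -34. -103.  102.]
 [ -29. -114.  104.]
 [ -35. -109.  107.]
 [ -28. -106.  108.]
 [ -33. -111.  109.]
 [ -36. -114.  111.]
 [ -34. -114.  113.]
 [ -28. -114.  115.]
 [ -35. -114.  117.]
 [ -36. -107.  118.]
 [ -35. -104.  120.]
 [ -28. -107.  122.]
 [ -34. -104.  122.]
 [ -33. -104.  124.]]
```

Call:
jog_arm([
  [-0.002,0,0.001,0,0,0,0.55],
  [0,0,0,0,0,0,0],
  [0,0,0,0,0,0,0],
  [0,0,0,0,0,0,0],
  [0,0,0,0,0,0,0],
], force=35)

```text
time: 9.22
tool_pos: [0.5138, 0.3235, 0.0694]
tcp_rot: [-1.455, -0.707, 0.689]
wrist_force: [2.5, 2.1, 0.4]
width: 0.432
```

Run:
```python
from h import *
s=st(); print(s["width"]*85)
p=read_camera("side");cv2.imwrite("pics/s7.png",cv2.resize(p["img"][170:260,260:380],(800,600),interpolation=2))
q=read_camera("top");cv2.imwrite("pics/t7.png",q["img"])
for P in(p,q):
  for t,z in dict(driver_pointer=.037,scale_marker_top=.034).items():
    for o in spotter.spot_point(P,t)[:2]: print(t,round(o["p"],2),np.round(o["location"],1),pump(w(P,o["location"],z)).round(1))
```

```text
t 9.225 tcp [0.5138 0.3235 0.0694] pump mm [   4.1 -105.6] yaw 51.24 F [2.5 2.1 0.4] w 0.432 down [ 0.01   0.006 -1.   ]
36.75503926551968
driver_pointer 0.75 [292.4 234.7] [-35.7 -95.3]
scale_marker_top 0.58 [307.4 243.9] [ -53.7 -140.2]
```

View pics/s7.png

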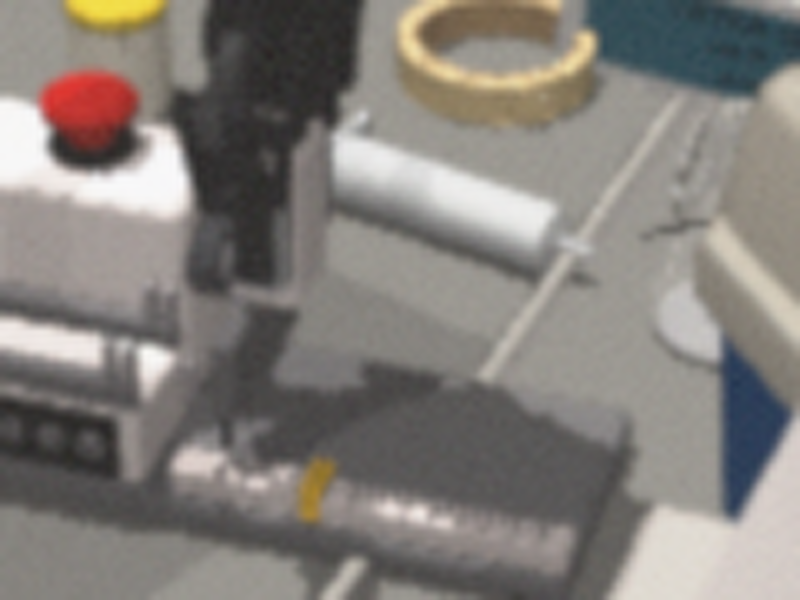

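Call:
jog_arm([
  [0,0,-0.005,0,0,0,0],
  [0,0,-0.007,0,0,0,0],
  [0,0,-0.007,0,0,0,0],
  [0,0,-0.007,0,0,0,0],
  [0,0,-0.004,0,0,0,0],
  [0,0,0,0,0,0,0],
])

```text
time: 10.28
tool_pos: [0.5383, 0.3038, 0.0693]
tcp_rot: [-1.454, -0.706, 0.689]
wrist_force: [0.3, 3.3, -1.3]
width: 0.433
```

```bash
cat > m.py <<'E'
from h import *
s=st()
p=read_camera("side");q=read_camera("top")
for P in(p,q):
  for t,z in dict(driver_pointer=.037,scale_marker_top=.034,driver_grip=.12).items():
    for o in spotter.spot_point(P,t)[:2]: print(t,round(o["p"],2),np.round(o["location"],1),pump(w(P,o["location"],z)).round(1))
  h=cv2.cvtColor(P["img"],cv2.COLOR_BGR2HSV);X=cloud(P);m=(h[...,0]>18)&(h[...,0]<36)&(h[...,1]>110)&(np.hypot(X[...,0]-.508,X[...,1]-.268)<.03)
  v,u=np.nonzero(m)
  if len(u): print("yellow",len(u),u.mean(),v.mean(),pump(w(P,(u.mean(),v.mean()),.032)).round(1))
a=cv2.resize(p["img"][205:265,265:345],(600,450),interpolation=2);b=cv2.resize(q["img"][210:270,300:360],(200,200),interpolation=2)
c=np.zeros((450,800,3),np.uint8);c[:,:600]=a;c[:200,600:]=b
import sys;cv2.imwrite(sys.argv[1],c)
E
python3 m.py pics/m1.png
```

```text
t 10.275 tcp [0.5383 0.3038 0.0693] pump mm [   4.1 -137. ] yaw 51.22 F [ 0.3  3.3 -1.3] w 0.433 down [ 0.009  0.006 -1.   ]
driver_pointer 0.72 [305.9 236.4] [ -31.6 -128.7]
driver_pointer 0.72 [367.  217.5] [  91.7 -252.8]
scale_marker_top 0.43 [304.9 245.5] [ -61.1 -136.6]
driver_grip 0.64 [317.  199.2] [  12.4 -142.1]
yellow 29 306.58620689655174 243.06896551724137 [ -49.1 -136.5]
driver_grip 0.38 [210.4 265.3] [130.8  99.2]
```

View pics/m1.png

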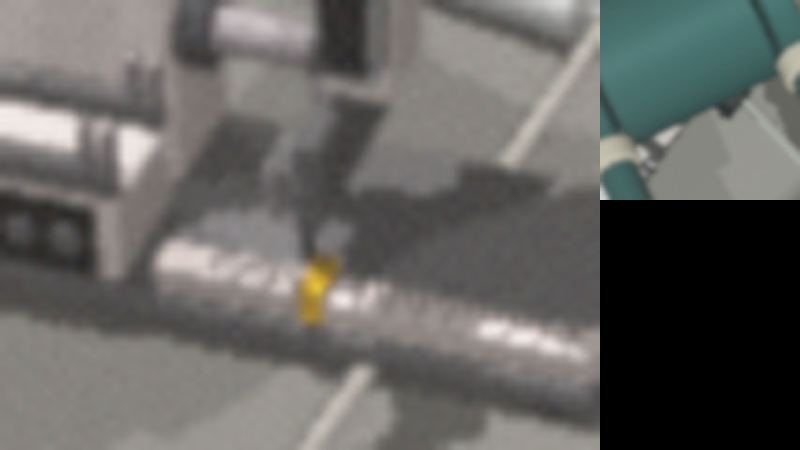

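Run:
```python
from h import *
p=read_camera("side")
f=lambda c:(265+c[0]/7.5-.0,205+c[1]/7.5)
for n,c,z in(("back",(332,262),.034),("front",(314,295),.034),("bottomfront",(312,320),.025),("tip",(312,255),.037),("tip2",(310,248),.037)): print(n,f(c),pump(w(p,f(c),z)).round(1))
T=np.array(p["world_from_camera"])
def proj(x,y,z):
    c_,s_=np.cos(YAW),np.sin(YAW); P=np.array([O[0]+(c_*x-s_*y)/1e3,O[1]+(s_*x+c_*y)/1e3,z/1e3]); c=T[:3,:3].T@(P-T[:3,3]); u=p["fx"]*c[0]/c[2]+p["cx"],p["fy"]*c[1]/c[2]+p["cy"]; return np.round([(u[0]-265)*7.5,(u[1]-205)*7.5])
for y in (-125,-130,-135,-140):
    for x in(-52,-43,-34): print(x,y,proj(x,y,34),proj(x,y,37))
cv2.imwrite("pics/m2.png",cv2.resize(p["img"][225:255,290:330],(800,600),interpolation=cv2.INTER_LANCZOS4))
```

```text
back (309.26666666666665, 239.93333333333334) [ -38.3 -139.6]
front (306.8666666666667, 244.33333333333334) [ -55.6 -139.6]
bottomfront (306.6, 247.66666666666666) [ -57.2 -139.4]
tip (306.6, 239.0) [ -40.5 -133.6]
tip2 (306.3333333333333, 238.06666666666666) [ -37.3 -131.8]
-52 -125 [275. 279.] [274. 272.]
-43 -125 [284. 262.] [284. 254.]
-34 -125 [294. 245.] [294. 238.]
-52 -130 [289. 282.] [289. 275.]
-43 -130 [299. 265.] [299. 258.]
-34 -130 [308. 248.] [308. 241.]
-52 -135 [304. 285.] [304. 278.]
-43 -135 [314. 268.] [314. 261.]
-34 -135 [323. 251.] [323. 244.]
-52 -140 [319. 288.] [319. 281.]
-43 -140 [328. 271.] [328. 264.]
-34 -140 [338. 254.] [338. 247.]
```

View pics/m2.png

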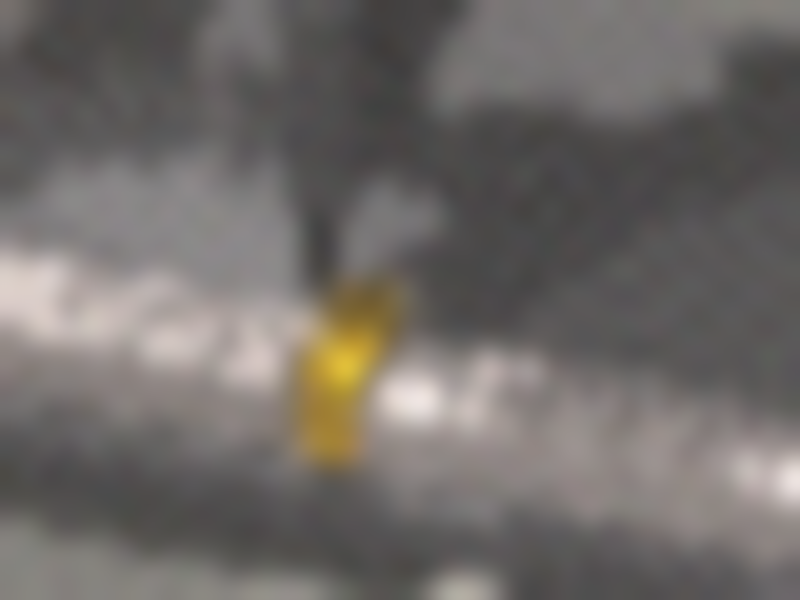

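Call:
jog_arm([
  [0,0,-0.003,0,0,0,0],
  [0,0,-0.003,0,0,0,0],
  [0,0,0,0,0,0,0],
])

```text
time: 11.1
tool_pos: [0.5418, 0.3008, 0.0693]
tcp_rot: [-1.452, -0.706, 0.69]
wrist_force: [2.8, 0.5, -0.2]
width: 0.434
```

Run:
```python
from h import *
st()
acc=0
for i in range(6): p=read_camera("side"); acc=acc+p["img"].astype(np.float32)
st()
a=(acc/6)[225:255,290:330]; a=np.clip(a*1.4,0,255).astype(np.uint8)
np.save("acc.npy",acc/6); cv2.imwrite("pics/m3.png",cv2.resize(a,(800,600),interpolation=2))
for t,z in dict(driver_pointer=.037,scale_marker_top=.034).items():
    for o in spotter.spot_point(p,t)[:1]: print(t,round(o["p"],2),np.round(o["location"],1),pump(w(p,o["location"],z)).round(1))
```

```text
t 11.1 tcp [0.5418 0.3008 0.0693] pump mm [   4.  -141.6] yaw 51.26 F [ 2.8  0.5 -0.2] w 0.434 down [ 0.007  0.007 -1.   ]
t 11.4 tcp [0.5418 0.3009 0.0694] pump mm [   4.1 -141.6] yaw 51.26 F [ 2.6  1.3 -1.1] w 0.433 down [ 0.007  0.007 -1.   ]
driver_pointer 0.79 [307.4 240.4] [ -44.8 -137.1]
scale_marker_top 0.37 [306.3 244.7] [ -57.3 -138.7]
```

View pics/m3.png

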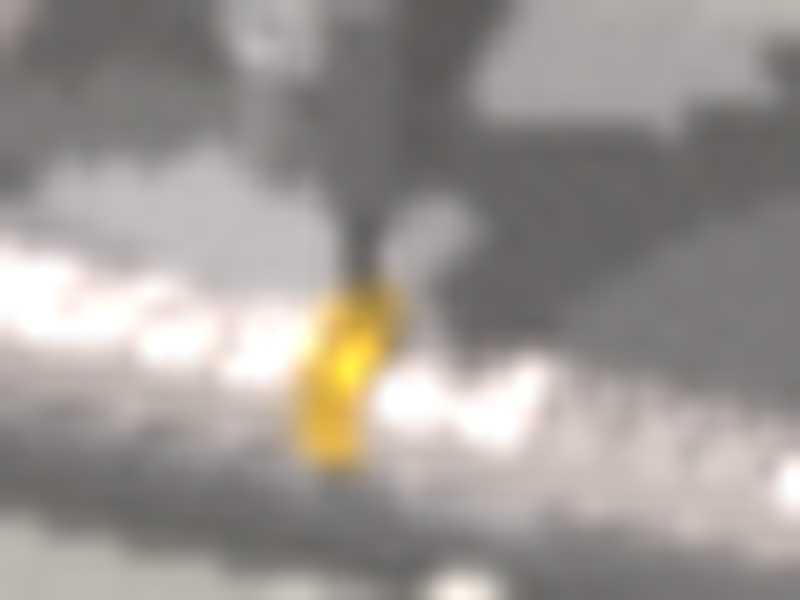

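Run:
```python
from h import *
a=np.load("acc.npy"); 
y=np.clip((a[...,2]+a[...,1])/2-a[...,0]-15,0,None)
for r in range(237,250):
    s=y[r,300:316]; print(r,"yellow",round(s.sum()), round((s*np.arange(300,316)).sum()/(s.sum()+1e-6),2), "gray",a[r,303:315].mean(-1).round().astype(int))
for r in range(233,240):
    g=a[r,303:313].mean(-1); d=np.clip(np.percentile(g,70)-g,0,None); print(r,"dark",(d*np.arange(303,313)).sum()/d.sum())
p=read_camera("side")
for u,v,z in((308.2,238.5,.037),(308.2,239,.037)): print(pump(w(p,(u,v),z)))
for u,v,z in((308.7,240,.034),(307.8,242,.034),(307,244,.034)): print(pump(w(p,(u,v),z)))
```

```text
237 yellow 0 0.0 gray [137 137 136 125  85  77 115 121 119 107  90  76]
238 yellow 0 0.0 gray [138 138 136 126  87  78 116 120 108  90  78  73]
239 yellow 65 307.81 gray [148 145 141 132  96  83 105 113  98  79  74  72]
240 yellow 192 307.36 gray [171 167 159 138 106  91  98 108 105  84  75  73]
241 yellow 260 307.09 gray [180 189 173 131 109 106  99 108 114  92  77  76]
242 yellow 353 306.8 gray [201 192 166 126 132 124 107 123 130 111  92  96]
243 yellow 341 306.48 gray [191 165 133 126 144 131 145 165 161 135 116 130]
244 yellow 258 306.15 gray [155 141 118 115 130 145 200 222 211 163 153 170]
245 yellow 220 305.89 gray [132 128 115 110 122 150 194 219 214 181 200 217]
246 yellow 212 305.91 gray [123 120 118 114 123 139 155 165 163 156 182 206]
247 yellow 162 306.08 gray [108 117 121 116 119 130 136 140 138 139 147 158]
248 yellow 27 306.45 gray [105 112 111  99 100 114 125 138 133 131 133 135]
249 yellow 0 0.0 gray [ 91  98 101  89  92  98 109 124 119 119 124 129]
233 dark 309.7766993988051
234 dark 309.06403131973656
235 dark 308.26269819396344
236 dark 308.3192429891485
237 dark 308.61895835177666
238 dark 309.1475487466238
239 dark 309.52723330979376
[ -37.46259833 -136.5872032 ]
[ -39.25424358 -137.21411172]
[ -38.9711171  -138.35833463]
[ -46.73999896 -138.79597891]
[ -54.33138124 -139.45265644]
```

```bash
python3 -c "
from h import *
st(); print(bot.finish_job())"
```

```text
t 11.55 tcp [0.5418 0.3009 0.0693] pump mm [   4.1 -141.5] yaw 51.26 F [ 2.8  1.8 -0.4] w 0.428 down [ 0.007  0.007 -1.   ]
the job is handed in; nothing more can be done
None
```

The job is handed in at 11.6 s of the 38 s allowed, with the pointer over the yellow marker and the grip still held; no verdict was reported.

- **Stop plunger:** I pressed it onto its stop. The force rose to 24 N with no further travel. It showed up again in the later pictures.
- **Grip and lock button:** I pinched the grip with 35 N. The opening read about 36.8 mm, against an expected 37.5 mm with the button fully in, so I take the button as fully squeezed. It was not read directly.
- **Driver:** I drew it out about 36 mm by the tool's travel.
- **Last check on the marker:** My estimates put the pointer tip between about 1 mm past and 1 to 2 mm short of the marker's middle, inside the 4 mm allowed. The arm was at rest and the marker looked unmoved.

**Disagreements:**
- **TCP height:** The TCP height was about 38 mm off from where the fingertips really were. I worked by camera depth and contact instead.
- **Camera offset:** The two cameras differed by about 4 mm in y, so I judged pointer against marker in the side camera only. The arm hid the scale from the top camera.

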